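# Open a primary case and put the dust cover on

## Task

Open the aluminium primary case: push the red release button right down, turn the blue bayonet cap a quarter turn anticlockwise, lift it off and set it flat, grip upwards, in the steel tray. Then put the yellow dust cover on the open neck so that it sits fully home and level. Set both down gently rather than dropping them, and leave the tumbler, bottle, wrench and rocker block where they are.

Things in the scene. Friction and masses are not known exactly. Their poses are not given: they have to be found in the camera images.
- case: Aluminium motorcycle primary case lying fixed on the bench. Origin on the bench, on the vertical axis of the round opening; z up. Round end 100 mm in radius, top face 85 mm high; a narrower end (66 mm radius, 77 mm high) is centred 165 mm along +x. On top, about the axis: a neck ring with two steel claws round it, and the button. Angles are anticlockwise from the case's +x, seen from above.
- claw (a point): Middle of the top of the claw nearer the button, 48 mm from the axis. Two fixed claws hook over the cap's lugs: lips 41 to 57 mm from the axis, 105 to 111 mm above the bench, over 72 to 156 and 252 to 336 degrees. End walls stop the cap turning clockwise. Turned anticlockwise, the lugs clear the lips from about 77 degrees on.
- stop_pin (a point): Top of one of two fixed pins (8 mm thick, 24 mm above the case's top face) that stop the lugs about 4 degrees past a quarter turn.
- neck_rim (a point): Centre of the upper edge of the steel neck ring (52 mm bore, 72 mm outside, 12 mm tall and 12 mm deep inside), 97 mm above the bench; z up. The cap's disc, and later the dust cover's disc, rests on this edge.
- release (a joint): Travel of the release button, m: 0 to 0.001 at the start, 0.012 fully down. It takes about 4 N all the way and stays where it is left. Its tooth blocks the cap from turning anticlockwise until it is past about 0.007; push it right down.
- release_top (a point): Centre of the top of the red release button, a vertical round plunger 24 mm in diameter, pressed straight down; its top stands 42 mm above the case's top face when up and 30 mm when down, 80 mm from the opening's axis at 125 degrees.
- cap: Blue bayonet cap, about 0.25 kg, its neck and claws oiled, so it turns easily once unlocked. Origin at the centre of its underside, z up, x along its bar grip and its two lugs. Spigot 48 mm diameter, z 0 to 8 mm; disc 72 mm diameter, z 8 to 14; lugs 16 mm wide to 46 mm from the axis. Seated, its origin is 89 mm above the bench. At the start x lies along the case's y axis; freed, along the case's x axis.
- cap_grip (a point): Centre of the cap's bar grip, 36 mm above the cap's underside. The bar is 14 mm thick, 110 mm long along the cap's x and 20 mm tall (a foot 46 mm long and 14 mm tall joins it to the disc). Seated, it spans 115 to 135 mm above the bench, clear above the claws. Either end may be pushed round, or the middle gripped across.
- tray: Shallow steel tray fixed on the bench, 180 mm (x) by 160 mm (y), 22 mm high, walls 4 mm, floor 4 mm thick. Origin at the bench under its centre.
- tray_in (a point): Centre of the tray's inner floor.
- cover: Yellow plastic dust cover, loose, about 80 g, standing on the bench. Origin at the centre of its underside, z up. Tapered spigot z 0 to 6 mm (36 to 42 mm diameter), disc 70 mm diameter z 6 to 11, round knob 24 mm in diameter z 11 to 45 mm. Seated on the neck its origin is 6 mm below the neck rim; hold the knob by its upper 20 mm to stay above the claws.
- tumbler: Black drinks tumbler, 82 mm in diameter, 150 mm tall. Origin under its centre. Leave alone.
- oil_bottle: Amber bottle with yellow cap, 60 mm in diameter, 140 mm tall. Origin under its centre. Leave alone.
- wrench: Steel wrench lying flat, 200 mm long along its x. Leave alone.
- rocker: Rocker block, aluminium base 70 by 50 mm with two yellow barrels, 46 mm tall. Origin under its centre. Leave alone.
Not all that is in view belongs to the job. There is more than one size of the cover; the job needs the middle-sized. Of the things that look like the cap, the smaller one is meant.

How it is judged:
By the outcome, as a careful person would: the job done as asked, in the order asked, and still so for the second after the job is handed in, with the robot touching nothing.
It also fails if it takes over 67 s, if anything falls off the work surface, if the arm or the gripper's body presses on something with over 40 N, if the wrist force passes 120 N, or if a joint passes its speed limit or range.

## Robot

A 7-joint arm with a two-finger parallel gripper is mounted at the origin on the work surface. World frame = base frame: x ahead of the robot, y to its left, z up, the work surface at z = 0. Lengths are in m, angles in rad, forces in N, time in s.
With the tool pointing down it reaches from about 0.4 to 0.85 m from the base axis. Payload 4.5 kg.
Tool frame: the origin (TCP) lies between the finger pads; the fingertips stand 22 mm ahead of it and the grasp point (between the pads) lies 3 mm ahead of it; z points along the fingers, y is the direction in which the jaws open and shut (so a half turn about z gives the same grasp; the last joint's range is limited). The gripper opens to 88 mm and grips with 3 to 60 N. Pads are 18 mm wide; open, the fingers measure 123 mm over their backs; the gripper's body (75 mm by 187 mm) begins 45 mm behind the grasp point.
Start: joints at [1.165, 0.689, -0.195, 1.565, 0.157, 0.902, -0.215], TCP at [0.266, -0.566, 0.261] pointing down, gripper open.
Joint ranges: [-3.01, 3.01], [-0.46, 2.08], [-1.47, 1.51], [0.13, 2.56], [-1, 4.14], [0.04, 2.09], [-2.66, 2.66]. Speed limits (rad/s): [2.57, 2.57, 3.14, 3.14, 3.14, 3.14, 3.14].

## Interface

Orientations are given as [roll, pitch, yaw] about the fixed x, y, z axes, in that order (R = Rz(yaw) Ry(pitch) Rx(roll)).
In Python, from cell import manip gives the robot as it stands.
- The arm moves only by the tool play_rows, never from a script. Its argument "series" is text: rows parted by semicolons, each of 7 numbers parted by spaces: the turn, a rotation vector about the tool's x, y, z in degrees, then the shift along the tool's x, y, z in m, then the closure, from 0 (fully open) to 1 (shut). A call has 1 to 10 rows; each row is the pose to reach, as a shift and turn from the pose commanded when the call began, along the tool's axes at that moment; what a row does not reach only later rows make up. A row lasts 1/8 s, in which the tool goes at most 62.5 mm and 10.7 degrees, less where a joint would pass 70% of its speed; a pose out of reach is approached as far as the arm can. A call with a gripper value outside its range is refused whole. The fingers move at their own pace and stop on an object; the grip force is fixed at half the most. Time passes only in rows, so rows that repeat a pose let the fingers close. It gives the time, the measured TCP pose, the force and the opening at its end, in the units of the state.
- manip.get_state(): the state, without advancing time (a new reading comes with each control period).
- manip.camera(name): name is "scene" or "top"; returns the picture (384x512x3 uint8, blue, green, red); there is no depth.
- manip.calibration(name): a dict with "K" (3x3 intrinsics, pixels), "pose" (4x4, takes a point from camera to world coordinates). Camera axes: x right, y up, looking along -z (the intrinsics and any distortion apply to the point x, -y, -z); pixel columns grow to the right and rows downward; lengths in m; the calibration is good to about 2 mm. A picture is of the moment at which its call begins. calibration takes no time and is no camera call.
- manip.sign_off(): hands the job in, once; it reports no verdict.
Trained networks look in the newest picture that a camera, given by its name, has taken for a name from the list of things; names that differ only in an ending like _2 or _b are one class to them, and where a whole thing is asked for, a point or a joint stands for the part that bears it (a point fixed in the world has none). Each returns a list of dicts, best first, with "p" (0 to 1); they miss things now and then, are a little off and sometimes report something else, mostly with a low value. They report only what shows in the picture. A call takes as long as a camera call. They do not tell look-alikes from the thing itself.
- manip.boxes_of(camera, name): "bbox" ([left, top, right, bottom] in pixels, round what is visible of it).
The state is a dict: "clock": time; "joints": joint angles; "qd": joint speeds; "tau": joint torques, N m; "position": TCP position; "ee_rot": TCP orientation; "force": force on the tool from outside, world axes, zero at the start; "ft_torque": the same for the moment, N m; "finger_gap": finger opening in m.
Only numpy, scipy, OpenCV 4.12 (cv2) and the standard library are available. Lean on these libraries where they do the work, as an engineer would, in place of code of your own. Each camera call takes 0.05 s, during which the arm holds its last target. There are 200 camera calls.

## Working session

There is one attempt and no reset: what is moved stays moved. The work goes in short steps, Python scripts to look and compute and a tool call to move; the robot and the scene stay as the last step left them, time stands still between calls to the robot, and variables do not carry over. Pictures are saved under pics/ and viewed, about 8 in all and at most 12, crops included, and the job is handed in when it is done.

Besides the shell and the picture viewer there is one more tool, called after ">>>" as name(argument=value, ...), one argument or row to a line, values as JSON. play_rows: Moves the arm, as the interface text tells. Its arguments: {"type":"object","properties":{"series":{"type":"string"}},"required":["series"]}

```bash
mkdir -p pics; ls
python3 - <<'E'
from cell import manip
import cv2,numpy as np
for c in("scene","top"):
    im=manip.camera(c);cv2.imwrite(f"pics/{c}0.png",im)
    k=manip.calibration(c);print(c,np.round(k["K"],1).tolist(),np.round(k["pose"],4).tolist(),[x for x in k])
    for n in("case","claw","stop_pin","release_top","cap","cap_grip","tray","cover","neck_rim"):
        print(n,[(np.round(b["bbox"]).astype(int).tolist(),round(b["p"],2)) for b in manip.boxes_of(c,n)[:4]])
s=manip.get_state();print(s)
E
```

```text
pics
scene [[362.3, 0.0, 260.9], [0.0, 362.3, 195.3], [0.0, 0.0, 1.0]] [[0.2184, -0.7975, 0.5624, 1.1907], [0.9758, 0.1829, -0.1196, -0.0911], [-0.0074, 0.5749, 0.8182, 0.9909], [0.0, 0.0, 0.0, 1.0]] ['K', 'pose']
case [([229, 173, 310, 281], 0.66)]
claw [([229, 171, 311, 280], 0.84)]
stop_pin [([231, 173, 308, 276], 0.81), ([299, 148, 363, 204], 0.22)]
release_top [([229, 172, 309, 280], 0.67)]
cap [([169, 288, 229, 323], 0.97), ([241, 186, 278, 206], 0.71)]
cap_grip [([243, 184, 278, 208], 0.7), ([167, 286, 228, 322], 0.55)]
tray [([298, 148, 363, 204], 0.83), ([241, 188, 274, 206], 0.52)]
cover [([146, 156, 169, 180], 0.78), ([119, 191, 132, 207], 0.73), ([242, 185, 276, 208], 0.6), ([147, 189, 168, 212], 0.52)]
neck_rim [([230, 173, 307, 279], 0.62)]
top [[439.6, 0.0, 258.1], [0.0, 439.6, 193.0], [0.0, 0.0, 1.0]] [[0.0135, 0.9883, -0.1516, 0.388], [-0.9999, 0.0137, 0.0005, 0.0723], [0.0026, 0.1516, 0.9884, 1.3534], [0.0, 0.0, 0.0, 1.0]] ['K', 'pose']
case [([236, 119, 308, 230], 0.6), ([254, 177, 292, 206], 0.58), ([167, 132, 195, 169], 0.48)]
claw [([237, 119, 307, 229], 0.84)]

[... 390 characters left out ...]
)]
{'clock': 1.0, 'joints': array([ 1.16479031,  0.68906269, -0.19457561,  1.56528417,  0.15728691,
        0.90249577, -0.21509562]), 'qd': array([-8.87137635e-04, -9.63543773e-04, -6.96883806e-04, -9.43806556e-04,
        8.71605244e-05, -5.00406056e-05,  4.21464877e-04]), 'tau': array([ 1.27104277e-04, -5.27492630e+01, -1.26682062e+00, -1.53746331e+01,
       -5.19314955e-02, -6.90276083e-04, -1.49164180e-05]), 'position': array([ 0.26613102, -0.56554492,  0.26076963]), 'ee_rot': array([ 3.14146271e+00, -7.61108276e-06,  4.39803890e-01]), 'force': array([ 1.15311542,  0.31129954, -0.1555481 ]), 'ft_torque': array([-0.03007418,  0.06283233,  0.00500016]), 'finger_gap': 0.08832356404028438}
```

View pics/scene0.png

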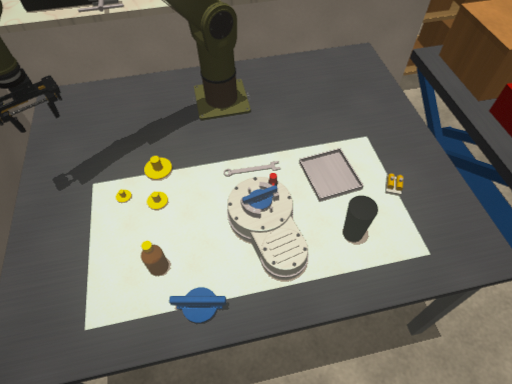

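View pics/top0.png

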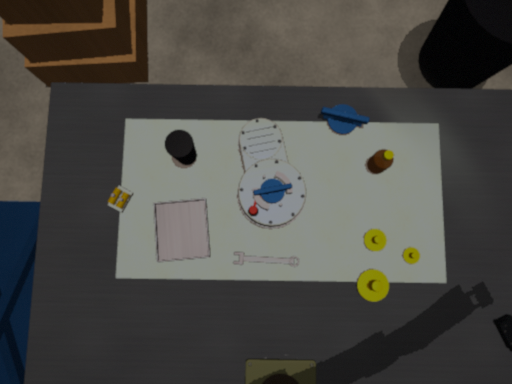

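Covers in top view: (373,285) large, (375,240) medium, (411,255) small. The medium one, (375,240), is meant. Caps: (272,191) seated on the case is the smaller, and (344,118) is the bigger decoy. I'll confirm this in one enlarged crop and measure.

```bash
cat > h.py <<'E'
from cell import manip
import cv2,numpy as np
CAL={c:manip.calibration(c) for c in("scene","top")}
def ray(c,px,z):
    K,P=np.array(CAL[c]["K"]),np.array(CAL[c]["pose"])
    u=np.linalg.inv(K)@[px[0],px[1],1]; d=P[:3,:3]@[u[0],-u[1],-u[2]]
    o=P[:3,3]; return (o+d*(z-o[2])/d[2])[:2]
def proj(c,p):
    K,P=np.array(CAL[c]["K"]),np.array(CAL[c]["pose"])
    q=P[:3,:3].T@(np.asarray(p,float)-P[:3,3]); v=K@[q[0],-q[1],-q[2]]; return v[:2]/v[2]
def blobs(im,lo,hi,amin=15):
    m=cv2.inRange(cv2.cvtColor(im,cv2.COLOR_BGR2HSV),lo,hi)
    n,l,s,ce=cv2.connectedComponentsWithStats(m)
    return [(s[i,4],ce[i],s[i,:4],l==i) for i in range(1,n) if s[i,4]>=amin]
RED=((0,150,60),(8,255,255));BLUE=((100,120,40),(125,255,255));YEL=((24,150,90),(35,255,255))
def crop(im,x,y,w,h,k,f): cv2.imwrite(f,cv2.resize(im[y:y+h,x:x+w],None,fx=k,fy=k,interpolation=cv2.INTER_CUBIC))
E
python3 - <<'E'
from h import *
for c in("scene","top"):
    im=manip.camera(c)
    for n,R,z in(("red",RED,.127),("blue",BLUE,.135),("yel",YEL,.0085)):
        for a,ce,b,m in blobs(im,*R):
            print(c,n,a,np.round(ce,1),b.tolist(),np.round(ray(c,ce,z),4))
    if c=="top": A=cv2.resize(im[105:245,200:320],None,fx=4,fy=4,interpolation=2);B=cv2.resize(im[215:305,345:435],None,fx=3,fy=3,interpolation=2)
    else: C=cv2.resize(im[150:220,110:190],None,fx=3,fy=3,interpolation=2)
o=np.zeros((560,760,3),np.uint8)
o[:560,:480]=A;o[:270,480:750]=B;
o[280:490,480:720]=C
cv2.imwrite("pics/c1.png",o)
E
```

```text
scene red 666 [503.8 108.1] [490, 83, 22, 53] [0.4237 0.9411]
scene red 35 [272.6 175.7] [270, 173, 7, 6] [0.5339 0.0857]
scene blue 3576 [469.1 164.5] [418, 70, 94, 178] [0.6326 0.6791]
scene blue 138 [258.9 192.5] [243, 186, 34, 15] [0.5913 0.0306]
scene blue 129 [262.4 203. ] [251, 196, 21, 13] [0.6295 0.0324]
scene blue 553 [198.2 296.9] [170, 288, 56, 15] [ 0.8613 -0.179 ]
scene blue 460 [198.6 312.7] [177, 305, 45, 18] [ 0.8993 -0.1826]
scene yel 424 [157.4 167.5] [144, 156, 28, 23] [ 0.318  -0.2756]
scene yel 135 [123.  195.6] [116, 190, 15, 12] [ 0.4141 -0.3944]
scene yel 252 [157.  200.1] [147, 192, 21, 17] [ 0.4579 -0.2849]
scene yel 73 [146.2 245. ] [142, 241, 10, 9] [ 0.6176 -0.3264]
top red 55 [252.7 209.6] [249, 203, 8, 11] [0.5289 0.086 ]
top blue 799 [343.  117.8] [321, 104, 49, 30] [ 0.7975 -0.17  ]
top blue 502 [272.  190.2] [254, 179, 37, 24] [0.5834 0.0326]
top blue 2946 [ 15.1 243.8] [0, 202, 40, 119] [0.4244 0.7381]
top blue 1152 [ 22.4 315.7] [9, 262, 26, 108] [0.2328 0.7   ]
top blue 602 [  6.5 364.2] [0, 333, 20, 51] [0.1082 0.7301]
top yel 70 [388.1 154.5] [384, 150, 9, 10] [ 0.7222 -0.335 ]
top yel 368 [374.7 239.6] [364, 229, 22, 22] [ 0.4555 -0.2857]
top yel 189 [410.9 255.2] [403, 248, 16, 16] [ 0.41   -0.3943]
top yel 773 [372.7 285.3] [357, 269, 32, 33] [ 0.3191 -0.2761]
```

View pics/c1.png

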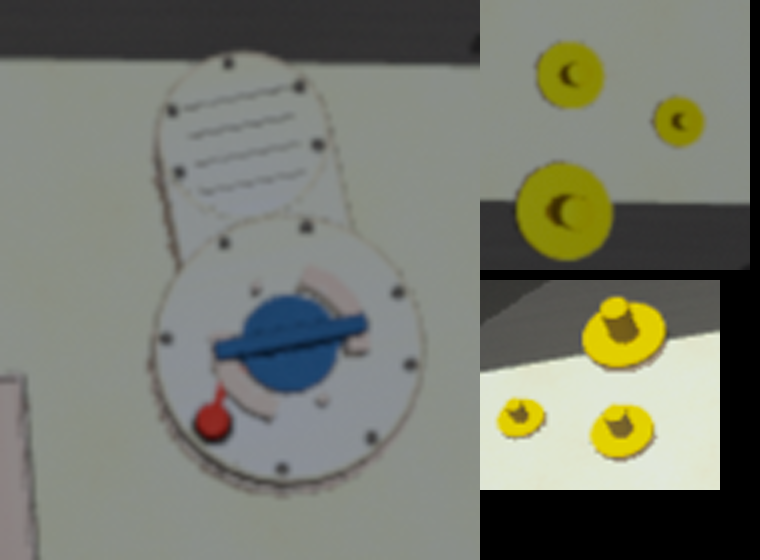

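The crop confirms it: the seated cap at (272,190) is the small one, and the middle cover at (375,240) is about 22 px, or 70 mm, across. Next is a silhouette fit for precise positions.

```bash
cat >> h.py <<'E'
from scipy.optimize import minimize
from scipy import ndimage
th=np.linspace(0,2*np.pi,40,endpoint=False)
def cyl(r,z0,z1,r2=None): return np.vstack([np.c_[r*np.cos(th),r*np.sin(th),0*th+z0],np.c_[(r2 or r)*np.cos(th),(r2 or r)*np.sin(th),0*th+z1]])
def box(x,y,z0,z1): return np.array([[a*x/2,b*y/2,z] for a in(-1,1) for b in(-1,1) for z in(z0,z1)])
CAP=[cyl(.036,.008,.014),box(.110,.014,.026,.046),box(.046,.014,.014,.026)]
COVER=[cyl(.018,0,.006,.021),cyl(.035,.006,.011),cyl(.012,.011,.045)]
def render(c,parts,p,z):
    k=8; m=np.zeros((384*k,512*k),np.uint8); R=np.array([[np.cos(p[2]),-np.sin(p[2])],[np.sin(p[2]),np.cos(p[2])]])
    for q in parts:
        w=np.c_[q[:,:2]@R.T+p[:2],q[:,2]+z]
        px=np.array([proj(c,a) for a in w]); px=((px+.5)*k-.5)
        cv2.fillConvexPoly(m,np.round(cv2.convexHull(px.astype(np.float32))).astype(np.int32),255)
    return m
def mask(im,R,ctr,rad):
    m=cv2.inRange(cv2.cvtColor(im,cv2.COLOR_BGR2HSV),*R)
    m=ndimage.binary_fill_holes(cv2.morphologyEx(m,cv2.MORPH_CLOSE,np.ones((3,3))))
    g=np.mgrid[:384,:512]; m&=np.hypot(g[1]-ctr[0],g[0]-ctr[1])<rad
    return m.astype(np.float32)
def fit(parts,z,R,p0,ims,yaw=True,rad=28,zf=None):
    tg={c:cv2.GaussianBlur(mask(im,R,proj(c,[p0[0],p0[1],z+.02]),rad),(0,0),1) for c,im in ims.items()}
    def cost(p):
        e=0
        for c,t in tg.items():
            r=cv2.resize(render(c,parts,[p[0],p[1],p[2] if yaw else 0],z),(512,384),interpolation=cv2.INTER_AREA)/255.
            e+=((cv2.GaussianBlur(r.astype(np.float32),(0,0),1)-t)**2).sum()
        return e
    s=np.array(p0,float); sim=np.array([s,s+[.008,0,0],s+[0,.008,0],s+[0,0,.1]])
    if not yaw: sim=sim[:3]; 
    if not yaw:
        r=minimize(lambda q:cost([q[0],q[1],0]),s[:2],method="Nelder-Mead",options=dict(initial_simplex=sim[:,:2],xatol=1e-4,fatol=1e-3,maxiter=60))
    else: r=minimize(cost,s,method="Nelder-Mead",options=dict(initial_simplex=sim,xatol=1e-4,fatol=1e-3,maxiter=90))
    return np.round(r.x,4),round(r.fun,2)
BLU2=((100,110,20),(125,255,255));YEL2=((22,120,25),(38,255,255))
E
time python3 - <<'E'
from h import *
I={c:manip.camera(c) for c in("scene","top")}
for s in(["top"],["scene"],["scene","top"]):
    ims={c:I[c] for c in s}
    print(s,"cap",fit(CAP,.089,BLU2,[.59,.032,1.45],ims),"cover",fit(COVER,0,YEL2,[.455,-.285,0],ims,False,18 if len(s)<3 else 18))
for c in I: 
  for a,ce,b,m in blobs(I[c],*RED): print(c,np.round(ce,1),b.tolist())
# tray: edges
for c,b in(("top",[155,200,211,262]),):
    for u in(0,2):
        for v in(1,3): print(np.round(ray(c,(b[u],b[v]),.022),3))
E
```

```text
['top'] cap (array([0.5884, 0.0318, 1.7964]), np.float64(13.52)) cover (array([ 0.4559, -0.2856]), np.float64(5.16))
['scene'] cap (array([0.5883, 0.0348, 1.8235]), np.float64(145.4)) cover (array([ 0.4573, -0.2848]), np.float64(4.31))
['scene', 'top'] cap (array([0.5884, 0.033 , 1.7901]), np.float64(161.85)) cover (array([ 0.4564, -0.2851]), np.float64(10.79))
scene [503.8 108.1] [490, 83, 22, 53]
scene [272.6 175.7] [270, 173, 7, 6]
top [252.8 209.7] [249, 203, 8, 12]
[0.566 0.386]
[0.379 0.377]
[0.569 0.215]
[0.382 0.21 ]
real	0m6.108s
user	0m7.202s
sys	0m0.840s
```

```bash
cat > to.py <<'E'
import sys,numpy as np
from cell import manip
from scipy.spatial.transform import Rotation as Ro
s=manip.get_state()
def st():
    print("t%.2f"%s["clock"],"pos",np.round(s["position"],4),"rpy",np.round(np.degrees(s["ee_rot"]),1),"q7 %.2f"%s["joints"][6],"F",np.round(s["force"],1),"gap %.4f"%s["finger_gap"])
def to(x,y,z,psi):
    R=Ro.from_euler("xyz",s["ee_rot"]); T=Ro.from_euler("xyz",[np.pi,0,np.radians(psi)])
    print("turn",np.round(np.degrees((R.inv()*T).as_rotvec()),1),"shift",np.round(R.inv().apply(np.array([x,y,z])-s["position"]),4))
if __name__=="__main__":
    st()
    a=list(map(float,sys.argv[1:]))
    for i in range(0,len(a),4): to(*a[i:i+4])
E
python3 to.py .53 .086 .26 102.6
```

```text
t1.20 pos [ 0.2661 -0.5655  0.2607] rpy [180.    0.   25.2] q7 -0.22 F [0.2 0.3 0.8] gap 0.0878
turn [  0.    0.  -77.4] shift [ 0.5161 -0.4772  0.0007]
```

>>> play_rows(
  series="0 0 -9 0.045 -0.042 0 1;0 0 -18 0.09 -0.084 0 1;0 0 -27 0.135 -0.125 0 1;0 0 -36 0.18 -0.167 0 1;0 0 -45 0.225 -0.209 0 1;0 0 -54 0.27 -0.25 0 1;0 0 -63 0.315 -0.292 0 1;0 0 -72 0.36 -0.333 0 1;0 0 -77.4 0.405 -0.375 0 1;0 0 -77.4 0.45 -0.417 0 1",
)

```text
clock: 2.45
position: [0.4965, 0.005, 0.2609]
ee_rot: [3.141, 0.0, 1.791]
force: [1.0, -0.3, 0.6]
finger_gap: 0.0007
```

```bash
python3 to.py .53 .086 .26 102.6 .53 .086 .165 102.6
```

```text
t2.45 pos [0.4965 0.005  0.2609] rpy [180.    0.  102.6] q7 -0.31 F [ 1.  -0.3  0.6] gap 0.0007
turn [0. 0. 0.] shift [0.0717 0.0504 0.0009]
turn [0. 0. 0.] shift [0.0718 0.0503 0.0959]
```

>>> play_rows(
  series="0 0 0 0.037 0.025 0 1;0 0 0 0.072 0.05 0.001 1;0 0 0 0.072 0.05 0.05 1;0 0 0 0.072 0.05 0.09 1;0 0 0 0.072 0.05 0.1 1;0 0 0 0.072 0.05 0.1 1",
)

```text
clock: 3.2
position: [0.5291, 0.0846, 0.161]
ee_rot: [3.141, 0.0, 1.791]
force: [0.7, 0.8, -0.1]
finger_gap: 0.0005
```

Run:
```python
import to;to.st();to.to(.53,.086,.135,102.6)
from h import *
a=manip.camera("top");b=manip.camera("scene")
o=np.zeros((400,800,3),np.uint8)
o[:,:400]=cv2.resize(a[150:230,230:310],(400,400),interpolation=2);o[:,400:]=cv2.resize(b[145:225,225:305],(400,400),interpolation=2)
cv2.imwrite("pics/c2.png",o)
```

```text
t3.20 pos [0.5291 0.0846 0.161 ] rpy [180.    0.  102.6] q7 -0.54 F [ 0.7  0.8 -0.1] gap 0.0005
turn [ 0.  0. -0.] shift [0.0012 0.0012 0.026 ]
```

View pics/c2.png

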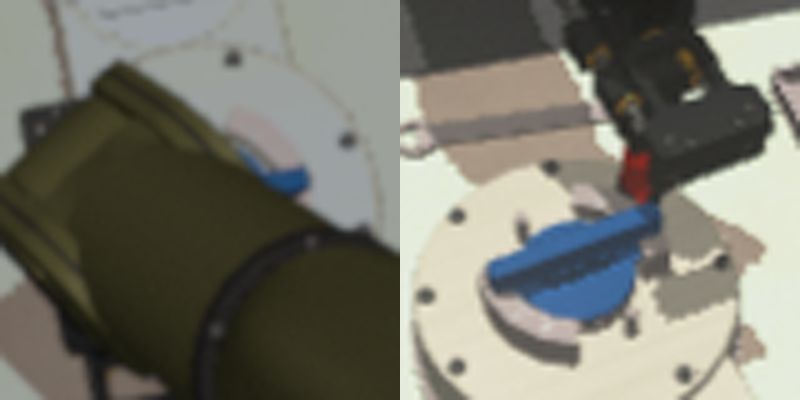

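The fingers stand directly over the red button (scene crop at 635,175). I'll press now.

>>> play_rows(
  series="0 0 0 0.001 0.001 0.008 1;0 0 0 0.001 0.001 0.012 1;0 0 0 0.001 0.001 0.015 1;0 0 0 0.001 0.001 0.018 1;0 0 0 0.001 0.001 0.021 1;0 0 0 0.001 0.001 0.023 1;0 0 0 0.001 0.001 0.023 1",
)

```text
clock: 4.18
position: [0.5297, 0.0858, 0.1375]
ee_rot: [-3.142, 0.0, 1.791]
force: [1.4, 0.5, 1.2]
finger_gap: 0.0004
```

>>> play_rows(
  series="0 0 0 0 0 0.001 1;0 0 0 0 0 0.002 1;0 0 0 0 0 0.002 1",
)

```text
clock: 4.55
position: [0.5298, 0.0858, 0.1373]
ee_rot: [3.14, 0.001, 1.791]
force: [-2.1, -0.1, 16.6]
finger_gap: 0.0006
```

Button is at its hard stop (tips at 115 mm, 16.6 N). Now the cap grip.

```bash
python3 to.py .53 .086 .19 102.6 .5885 .0325 .19 102.6 .5885 .0325 .131 102.6
```

```text
t4.55 pos [0.5298 0.0858 0.1373] rpy [179.9   0.  102.6] q7 -0.57 F [-2.1 -0.1 16.6] gap 0.0006
turn [0.1 0.  0. ] shift [ 0.0001  0.0003 -0.0527]
turn [0.1 0.  0. ] shift [-0.0649  0.0458 -0.0526]
turn [0.1 0.  0. ] shift [-0.0649  0.0457  0.0064]
```

>>> play_rows(
  series="0 0 0 0 0 -0.03 1;0 0 0 0 0 -0.054 1;0 0 0 -0.033 0.023 -0.054 0.4;0 0 0 -0.065 0.046 -0.054 0.4;0 0 0 -0.065 0.046 -0.04 0.4;0 0 0 -0.065 0.046 -0.02 0.4;0 0 0 -0.065 0.046 -0.01 0.4;0 0 0 -0.065 0.046 -0.01 0.4",
)

```text
clock: 5.55
position: [0.5875, 0.0328, 0.1448]
ee_rot: [-3.139, -0.0, 1.792]
force: [0.3, 0.5, 0.2]
finger_gap: 0.0531
```

Run:
```python
import to;to.st();to.to(.5885,.0325,.131,102.6)
from h import *
b=manip.camera("scene")
cv2.imwrite("pics/c3.png",cv2.resize(b[140:240,215:315],(500,500),interpolation=2))
```

```text
t5.55 pos [0.5875 0.0328 0.1448] rpy [-179.9   -0.   102.7] q7 -0.40 F [0.3 0.5 0.2] gap 0.0531
turn [-0.1 -0.   0.1] shift [-0.0005  0.001   0.0138]
```

View pics/c3.png

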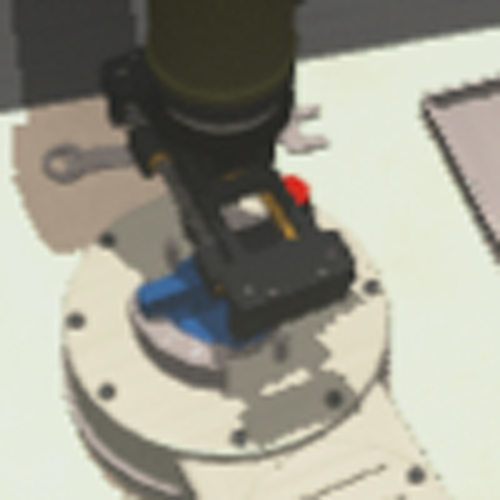

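The fingers straddle the bar, so I'll descend and grip.

>>> play_rows(
  series="0 0 0 0 0.001 0.007 0.4;0 0 0 0 0.001 0.013 0.4;0 0 0 0 0.001 0.013 0.7;0 0 0 0 0.001 0.013 0.9;0 0 0 0 0.001 0.013 1;0 0 0 0 0.001 0.013 1;0 0 0 0 0.001 0.013 1",
)

```text
clock: 6.48
position: [0.5896, 0.0325, 0.1329]
ee_rot: [-3.142, 0.0, 1.791]
force: [-0.9, -0.2, 1.0]
finger_gap: 0.0138
```

>>> play_rows(
  series="0 0 -6 0 0 0 1;0 0 -12 0 0 0 1;0 0 -18 0 0 0 1;0 0 -24 0 0 0 1;0 0 -30 0 0 0 1;0 0 -30 0 0 0 1",
)

```text
clock: 7.22
position: [0.5898, 0.0325, 0.1329]
ee_rot: [3.141, 0.0, 2.313]
force: [0.0, 0.2, 0.5]
finger_gap: 0.0134
```

>>> play_rows(
  series="0 0 -8 0 0 0 1;0 0 -16 0 0 0 1;0 0 -24 0 0 0 1;0 0 -32 0 0 0 1;0 0 -40 0 0 0 1;0 0 -48 0 0 0 1;0 0 -54 0 0 0 1;0 0 -60 0 0 0 1;0 0 -60 0 0 0 1",
)

```text
clock: 8.35
position: [0.5899, 0.0325, 0.1329]
ee_rot: [3.142, 0.0, -2.924]
force: [-1.1, -0.1, 1.8]
finger_gap: 0.0135
```

Run:
```python
import to;to.st();print(to.s["ft_torque"])
from h import *
b=manip.camera("scene")
cv2.imwrite("pics/c4.png",cv2.resize(b[140:240,215:315],(500,500),interpolation=2))
```

```text
t8.35 pos [0.5899 0.0325 0.1329] rpy [ 180.     0.  -167.6] q7 0.85 F [-1.1 -0.1  1.8] gap 0.0135
[ 0.04364612 -0.18113937  0.03194318]
```

View pics/c4.png

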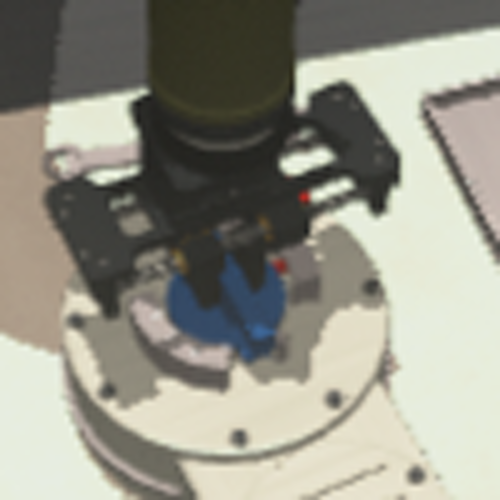

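The cap has turned a quarter with the bar along the case's x. Lift.

>>> play_rows(
  series="0 0 0 0 0 -0.004 1;0 0 0 0 0 -0.01 1;0 0 0 0 0 -0.018 1;0 0 0 0 0 -0.03 1;0 0 0 0 0 -0.05 1;0 0 0 0 0 -0.08 1;0 0 0 0 0 -0.1 1;0 0 0 0 0 -0.1 1",
)

```text
clock: 9.4
position: [0.5906, 0.033, 0.2347]
ee_rot: [-3.141, 0.004, -2.922]
force: [1.1, 0.0, -2.1]
finger_gap: 0.0138
```

Run:
```python
import to;to.st();to.to(.474,.297,.233,180);to.to(.474,.297,.06,180)
from h import *
b=manip.camera("scene")
cv2.imwrite("pics/c5.png",cv2.resize(b[100:240,215:375],(800,700),interpolation=2)[:600])
```

```text
t9.40 pos [0.5906 0.033  0.2347] rpy [-180.     0.2 -167.4] q7 0.97 F [ 1.1  0.  -2.1] gap 0.0138
turn [ 0.   0.2 12.6] shift [0.0563 0.283  0.0015]
turn [ 0.   0.2 12.6] shift [0.0569 0.2831 0.1745]
```

View pics/c5.png

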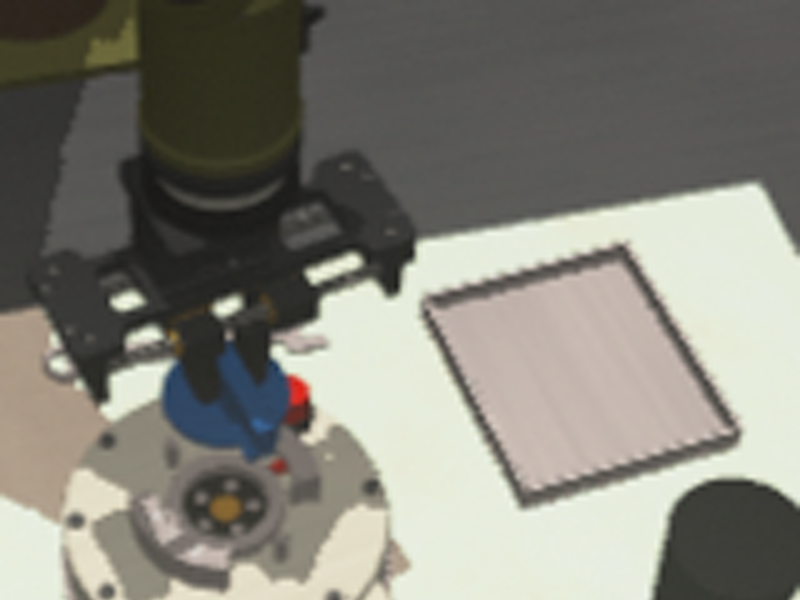

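The cap is off and the neck is open. On to the tray.

>>> play_rows(
  series="0 0 2.5 0.011 0.057 0 1;0 0 5 0.023 0.113 0 1;0 0 7.5 0.034 0.17 0 1;0 0 10 0.046 0.227 0 1;0 0 12.5 0.057 0.283 0 1;0 0 12.5 0.057 0.283 0.04 1;0 0 12.5 0.057 0.283 0.09 1;0 0 12.5 0.057 0.283 0.13 1;0 0 12.5 0.057 0.283 0.165 1;0 0 12.5 0.057 0.283 0.165 1",
)

```text
clock: 10.7
position: [0.4705, 0.2945, 0.0648]
ee_rot: [-3.137, -0.005, -3.139]
force: [0.5, -0.0, -2.4]
finger_gap: 0.0136
```

Run:
```python
import to;to.st();to.to(.474,.297,.048,180)
from h import *
b=manip.camera("scene")
cv2.imwrite("pics/c6.png",cv2.resize(b[100:220,255:385],(650,600),interpolation=2))
```

```text
t10.70 pos [0.4705 0.2945 0.0648] rpy [-179.7   -0.3 -179.9] q7 0.03 F [ 0.5 -0.  -2.4] gap 0.0136
turn [-0.3 -0.3  0.1] shift [-0.0036  0.0026  0.0167]
```

View pics/c6.png

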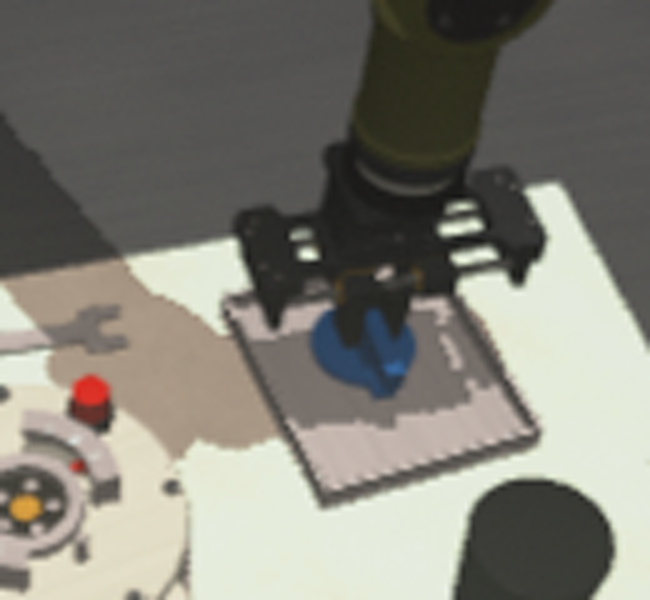

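The cap hangs over the tray's middle. Lowering gently.

>>> play_rows(
  series="0 0 0 0 0 0.006 1;0 0 0 0 0 0.011 1;0 0 0 0 0 0.014 1;0 0 0 0 0 0.015 1;0 0 0 0 0 0.016 1;0 0 0 0 0 0.017 1;0 0 0 0 0 0.017 1",
)

```text
clock: 11.62
position: [0.4723, 0.2963, 0.0507]
ee_rot: [-3.142, 0.0, -3.14]
force: [-0.1, -0.1, -1.8]
finger_gap: 0.0139
```

>>> play_rows(
  series="0 0 0 0 0 0.001 1;0 0 0 0 0 0.002 1;0 0 0 0 0 0.003 1;0 0 0 0 0 0.003 1",
)

```text
clock: 12.12
position: [0.4723, 0.2963, 0.0478]
ee_rot: [-3.142, 0.0, -3.14]
force: [-0.0, -0.6, 0.6]
finger_gap: 0.0136
```

>>> play_rows(
  series="0 0 0 0 0 0.0005 1;0 0 0 0 0 0.0005 0.8;0 0 0 0 0 0.0005 0.6;0 0 0 0 0 0.0005 0.5;0 0 0 0 0 0.0005 0.45;0 0 0 0 0 -0.02 0.45;0 0 0 0 0 -0.06 0.45;0 0 0 0 0 -0.12 0.45;0 0 0 0 0 -0.18 0.45;0 0 0 0 0 -0.18 0.45",
)

```text
clock: 13.38
position: [0.4738, 0.2987, 0.2321]
ee_rot: [3.136, 0.007, -3.14]
force: [0.1, -0.5, -0.8]
finger_gap: 0.0481
```

```bash
python3 to.py .457 -.285 .225 90 .457 -.285 .07 90
```

```text
t13.38 pos [0.4738 0.2987 0.2321] rpy [ 179.7    0.4 -179.9] q7 0.26 F [ 0.1 -0.5 -0.8] gap 0.0481
turn [ 0.6  0.  90.1] shift [ 0.0176 -0.5837  0.0035]
turn [ 0.6  0.  90.1] shift [ 0.0187 -0.5846  0.1585]
```

>>> play_rows(
  series="0 0 9 0.002 -0.058 0 0.45;0 0 18 0.004 -0.117 0 0.45;0 0 27 0.005 -0.175 0 0.45;0 0 36 0.007 -0.234 0 0.45;0 0 45 0.009 -0.292 0 0.45;0 0 54 0.011 -0.35 0 0.45;0 0 63 0.012 -0.409 0 0.45;0 0 72 0.014 -0.467 0 0.45;0 0 81 0.016 -0.525 0 0.45;0 0 90 0.018 -0.584 0 0.45",
)

```text
clock: 14.62
position: [0.4543, -0.2894, 0.2267]
ee_rot: [-3.14, -0.001, 1.568]
force: [0.7, 0.6, 0.5]
finger_gap: 0.0481
```

Run:
```python
import to;to.st();to.to(.4568,-.285,.07,90);to.to(.4568,-.285,.043,90)
from h import *
I={c:manip.camera(c) for c in("scene","top")}
TR=[p for p in CAP]
print("cap top",fit(CAP,.004,BLU2,[.472,.296,3.14],{"top":I["top"]}),"both",fit(CAP,.004,BLU2,[.472,.296,3.14],I))
```

```text
t14.62 pos [ 0.4543 -0.2894  0.2267] rpy [-179.9   -0.    89.8] q7 0.05 F [0.7 0.6 0.5] gap 0.0481
turn [-0.1 -0.  -0.2] shift [0.0043 0.0027 0.1567]
turn [-0.1 -0.  -0.2] shift [0.0043 0.0027 0.1837]
cap top (array([0.4726, 0.2954, 3.1452]), np.float64(18.67)) both (array([0.4727, 0.2957, 3.1172]), np.float64(39.72))
```

Cap in tray fits the camera estimate to 1 mm, so the calibration is good. Descending to the cover.

>>> play_rows(
  series="0 0 0 0.002 0.001 0.05 0.45;0 0 0 0.004 0.002 0.1 0.45;0 0 0 0.004 0.002 0.14 0.45;0 0 0 0.004 0.002 0.153 0.45;0 0 0 0.004 0.002 0.153 0.45;0 0 0 0.004 0.002 0.153 0.45",
)

```text
clock: 15.48
position: [0.4581, -0.284, 0.076]
ee_rot: [3.14, 0.001, 1.573]
force: [-1.1, 0.2, -0.5]
finger_gap: 0.0485
```

Run:
```python
import to;to.st();to.to(.4566,-.285,.043,90)
from h import *
b=manip.camera("scene")
cv2.imwrite("pics/c7.png",cv2.resize(b[120:220,105:205],(500,500),interpolation=2))
```

```text
t15.47 pos [ 0.4581 -0.284   0.076 ] rpy [1.799e+02 1.000e-01 9.010e+01] q7 -0.13 F [-1.1  0.2 -0.5] gap 0.0485
turn [0.1 0.1 0.1] shift [-0.001  -0.0016  0.033 ]
```

View pics/c7.png

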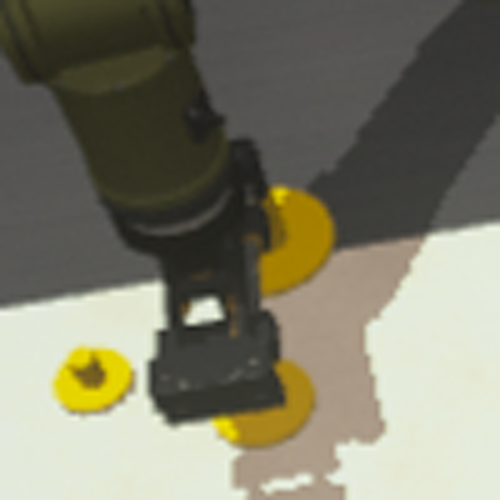

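The gripper is over the middle cover, clear of the other two.

>>> play_rows(
  series="0 0 0 -0.001 -0.001 0.012 0.45;0 0 0 -0.001 -0.0015 0.024 0.45;0 0 0 -0.001 -0.0015 0.033 0.45;0 0 0 -0.001 -0.0015 0.033 0.45;0 0 0 -0.001 -0.0015 0.033 0.7;0 0 0 -0.001 -0.0015 0.033 0.9;0 0 0 -0.001 -0.0015 0.033 1;0 0 0 -0.001 -0.0015 0.033 1;0 0 0 -0.001 -0.0015 0.033 1",
)

```text
clock: 16.65
position: [0.4559, -0.2848, 0.042]
ee_rot: [3.141, 0.0, 1.572]
force: [-0.1, 0.5, 2.7]
finger_gap: 0.0235
```

>>> play_rows(
  series="0 0 0 0 0 -0.01 1;0 0 0 0 0 -0.03 1;0 0 0 0 0 -0.07 1;0 0 0 0 0 -0.12 1;0 0 0 0 0 -0.17 1;0 0 0 0 0 -0.17 1",
)

```text
clock: 17.4
position: [0.4577, -0.2855, 0.2156]
ee_rot: [3.135, 0.003, 1.572]
force: [1.1, -0.3, -1.4]
finger_gap: 0.0227
```

```bash
python3 to.py .59 .0325 .21 126.6
```

```text
t17.40 pos [ 0.4577 -0.2855  0.2156] rpy [179.6   0.2  90.1] q7 0.01 F [ 1.1 -0.3 -1.4] gap 0.0227
turn [  0.3   0.3 -36.5] shift [0.3178 0.1326 0.0054]
```

>>> play_rows(
  series="0 0 -5 0.045 0.019 0 1;0 0 -10 0.091 0.038 0 1;0 0 -15 0.136 0.057 0 1;0 0 -20 0.182 0.076 0 1;0 0 -26 0.227 0.095 0 1;0 0 -31 0.272 0.114 0 1;0 0 -36.5 0.318 0.133 0 1;0 0 -36.5 0.318 0.133 0 1;0 0 -36.5 0.318 0.133 0.03 1;0 0 -36.5 0.318 0.133 0.03 1",
)

```text
clock: 18.65
position: [0.5857, 0.0315, 0.1791]
ee_rot: [-3.135, -0.002, 2.209]
force: [-0.7, -0.3, -0.5]
finger_gap: 0.0228
```

Run:
```python
import to;to.st();to.to(.59,.0325,.15,126.6)
from h import *
b=manip.camera("scene")
cv2.imwrite("pics/c8.png",cv2.resize(b[120:240,205:325],(600,600),interpolation=2))
```

```text
t18.65 pos [0.5857 0.0315 0.1791] rpy [-1.796e+02 -1.000e-01  1.265e+02] q7 -0.05 F [-0.7 -0.3 -0.5] gap 0.0228
turn [-0.4 -0.1 -0.1] shift [-0.0018  0.0042  0.029 ]
```

View pics/c8.png

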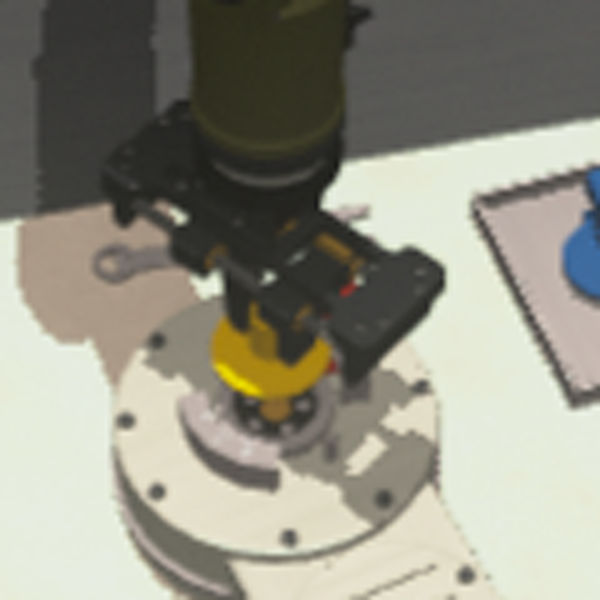

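The cover hangs just above the neck. I'll settle, then correct.

>>> play_rows(
  series="0 0 0 0 0 0.008 1;0 0 0 0 0 0.015 1;0 0 0 0 0 0.015 1;0 0 0 0 0 0.015 1",
)

```text
clock: 19.2
position: [0.5884, 0.0336, 0.1669]
ee_rot: [3.141, 0.0, 2.21]
force: [0.0, -0.2, -0.9]
finger_gap: 0.023
```

```bash
python3 to.py .59 .0325 .133 126.6
```

```text
t19.20 pos [0.5884 0.0336 0.1669] rpy [180.    0.  126.6] q7 -0.06 F [ 0.  -0.2 -0.9] gap 0.0230
turn [ 0.  0. -0.] shift [-0.0018  0.0006  0.0339]
```

>>> play_rows(
  series="0 0 0 -0.002 0.001 0.008 1;0 0 0 -0.002 0.001 0.015 1;0 0 0 -0.002 0.001 0.021 1;0 0 0 -0.002 0.001 0.026 1;0 0 0 -0.002 0.001 0.029 1;0 0 0 -0.002 0.001 0.031 1;0 0 0 -0.002 0.001 0.032 1;0 0 0 -0.002 0.001 0.032 1",
)

```text
clock: 20.2
position: [0.5903, 0.0325, 0.1348]
ee_rot: [3.141, 0.0, 2.21]
force: [0.5, -0.3, -2.1]
finger_gap: 0.0231
```

>>> play_rows(
  series="0 0 0 0 0 0.001 1;0 0 0 0 0 0.002 1;0 0 0 0 0 0.003 1;0 0 0 0 0 0.003 1",
)

```text
clock: 20.7
position: [0.5903, 0.0325, 0.133]
ee_rot: [3.141, 0.001, 2.209]
force: [-2.7, -1.2, 8.7]
finger_gap: 0.0231
```

Contact is at the predicted seated height (TCP 133 mm). Release and retreat.

>>> play_rows(
  series="0 0 0 0 0 -0.0007 1;0 0 0 0 0 -0.0007 0.7;0 0 0 0 0 -0.0007 0.6;0 0 0 0 0 -0.0007 0.5;0 0 0 0 0 -0.0007 0.45;0 0 0 0 0 -0.015 0.45;0 0 0 0 0 -0.04 0.45;0 0 0 0 0 -0.09 0.45;0 0 0 0 0 -0.13 0.45;0 0 0 0 0 -0.13 0.45",
)

```text
clock: 21.95
position: [0.5921, 0.0335, 0.266]
ee_rot: [3.135, 0.003, 2.209]
force: [0.7, -0.3, -1.0]
finger_gap: 0.0485
```

```bash
python3 to.py .42 -.2 .27 100
```

```text
t21.95 pos [0.5921 0.0335 0.266 ] rpy [179.6   0.2 126.6] q7 0.04 F [ 0.7 -0.3 -1. ] gap 0.0485
turn [ 0.4  0.1 26.6] shift [-0.0849 -0.2773 -0.0057]
```

>>> play_rows(
  series="0 0 5 -0.017 -0.055 0 0.45;0 0 10 -0.034 -0.11 0 0.45;0 0 15 -0.051 -0.165 0 0.45;0 0 20 -0.068 -0.22 0 0.45;0 0 25 -0.085 -0.277 0 0.45;0 0 25 -0.085 -0.277 0 0.45;0 0 25 -0.085 -0.277 0 0.45",
)

```text
clock: 22.82
position: [0.4188, -0.2004, 0.2617]
ee_rot: [3.141, -0.001, 1.774]
force: [1.2, 0.2, -0.0]
finger_gap: 0.0485
```

Run:
```python
import to;to.st()
from h import *
I={c:manip.camera(c) for c in("scene","top")}
for s in(["top"],["scene"]):
    ims={c:I[c] for c in s}
    for z in(.091,.101): print(s,z,"cover",fit(COVER,z,YEL2,[.59,.0325,0],ims,False,18))
    print("cap",fit(CAP,.004,BLU2,[.4723,.296,3.14],ims))
o=np.zeros((600,800,3),np.uint8)
o[:,:400]=cv2.resize(I["scene"][140:230,220:280],(400,600),interpolation=2)
o[:300,400:]=cv2.resize(I["scene"][140:215,280:380],(400,300),interpolation=2)
o[300:,400:]=cv2.resize(I["top"][150:270,145:305],(400,300),interpolation=2)
cv2.imwrite("pics/c9.png",o)
```

```text
t22.82 pos [ 0.4188 -0.2004  0.2617] rpy [180.   -0.  101.6] q7 0.08 F [ 1.2  0.2 -0. ] gap 0.0485
['top'] 0.091 cover (array([0.5909, 0.0315]), np.float64(4.89))
['top'] 0.101 cover (array([0.5891, 0.0313]), np.float64(6.71))
cap (array([0.4729, 0.2956, 3.148 ]), np.float64(17.63))
['scene'] 0.091 cover (array([0.5917, 0.033 ]), np.float64(3.95))
['scene'] 0.101 cover (array([0.5981, 0.0317]), np.float64(5.97))
cap (array([0.4726, 0.2952, 3.0638]), np.float64(19.07))
```

View pics/c9.png

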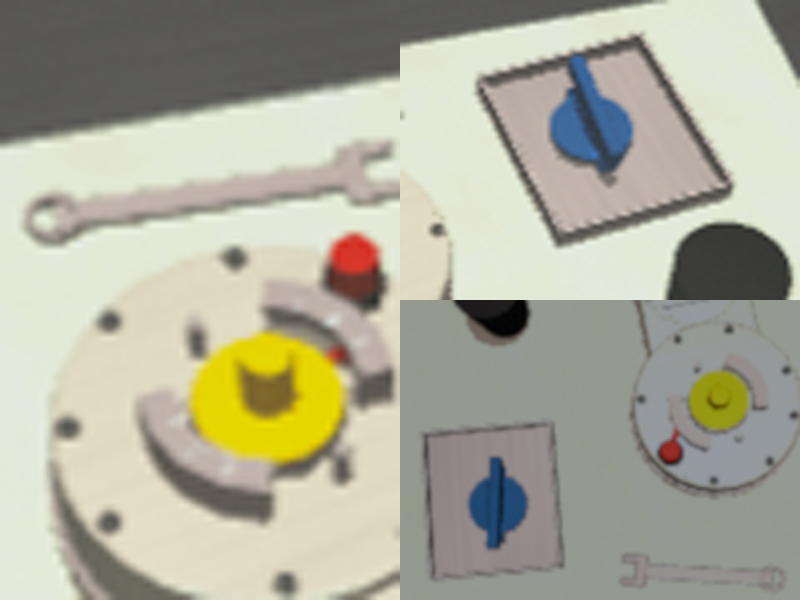

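The cover sits level between the claws, the cap is flat in the tray with its grip up, and nothing else was disturbed. Handing in.

```bash
python3 -c "
from cell import manip
print(manip.sign_off())"
```

```text
the job is handed in; nothing more can be done
None
```

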